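# Clip in the glazing beads of a leaded sash

## Task

The small white window sash on the bench has its leaded pane in, but its four aluminium glazing beads still stand proud of their grooves: with the fingertips, press each one gently straight down until it is fully home, first the two short beads (in either order) and only then the two long ones, which wedge between them. Do not press on the glass, do not pinch or lift anything, and do not push the sash about or disturb the tools lying round it.

Things in the scene. Friction and masses are not known exactly. Their poses are not given: they have to be found in the camera images.
- sash: white painted window sash lying flat and loose on the bench, about 2 kg, 230 mm along its x, 310 mm along its y, 34 mm thick, rails 30 mm wide. Origin: centre of its underside; z up. Inside the rails lies a ring of four beads round the glass: the short ones at the two y ends, running along x, the long ones at the two x sides, running along y between the short ones
- pane: leaded glass pane fixed in the sash, inside the beads; its glass surface lies 15 mm above the bench. Same origin and axes as the sash
- bead_short_p_top (a point): middle of the top face of the short glazing bead at the sash's +y end; moves with the bead. The bead is plain aluminium, 168 mm long, 18 mm wide; fully home its top lies 36 mm above the bench, 2 mm above the sash's own top face and 21 mm above the glass
- bead_short_n_top (a point): middle of the top face of the short glazing bead at the sash's -y end; moves with the bead. The bead is plain aluminium, 168 mm long, 18 mm wide; fully home its top lies 36 mm above the bench, 2 mm above the sash's own top face and 21 mm above the glass
- bead_long_p_top (a point): middle of the top face of the long glazing bead at the sash's +x side; moves with the bead. The bead is plain aluminium, 210 mm long, 18 mm wide; fully home its top lies 36 mm above the bench, 2 mm above the sash's own top face and 21 mm above the glass
- bead_long_n_top (a point): middle of the top face of the long glazing bead at the sash's -x side; moves with the bead. The bead is plain aluminium, 210 mm long, 18 mm wide; fully home its top lies 36 mm above the bench, 2 mm above the sash's own top face and 21 mm above the glass
- bead_short_p (a joint): how far the short bead at the sash's +y end stands proud of its seat, m: 0 is fully home, 0.006 to 0.010 at the start, 0.014 is pulled out. Slides straight along the sash's z, staying level wherever it is pressed; its clips resist with about 5 N all the way (a few N more if pressed fast) and it stays where it is left; at 0 it stops hard
- bead_short_n (a joint): how far the short bead at the sash's -y end stands proud of its seat, m: 0 is fully home, 0.006 to 0.010 at the start, 0.014 is pulled out. Slides straight along the sash's z, staying level wherever it is pressed; its clips resist with about 5 N all the way (a few N more if pressed fast) and it stays where it is left; at 0 it stops hard
- bead_long_p (a joint): how far the long bead at the sash's +x side stands proud of its seat, m: 0 is fully home, 0.006 to 0.010 at the start, 0.014 is pulled out. Slides straight along the sash's z, staying level wherever it is pressed; its clips resist with about 5 N all the way (a few N more if pressed fast) and it stays where it is left; at 0 it stops hard
- bead_long_n (a joint): how far the long bead at the sash's -x side stands proud of its seat, m: 0 is fully home, 0.006 to 0.010 at the start, 0.014 is pulled out. Slides straight along the sash's z, staying level wherever it is pressed; its clips resist with about 5 N all the way (a few N more if pressed fast) and it stays where it is left; at 0 it stops hard
- lathekin: bystander: flat wooden lathekin, 28 x 173 x 9 mm, lying loose beside a long side of the sash. Origin: centre of its underside
- glass_cutter: bystander: pencil-shaped glass cutter, 14 x 158 x 13 mm, lying loose beside the other long side. Origin: centre of its underside
- pencil: bystander: wooden pencil, 13 x 149 x 8 mm, lying loose on the bench to the right of the sash. Origin: centre of its underside

How it is judged (in metres and radians):
On the way, in this order (a step that is already met when the one before it is completed fails the run):
1. both short beads are home (within 1.5 mm) while both long beads still stand proud (value of joint each of bead_short_p, bead_short_n below 0.0015 m and value of joint each of bead_long_p, bead_long_n above 0.0035 m), for 0.2 s.
2. both long beads are home too (within 1.5 mm) (value of joint each of bead_short_p, bead_short_n, bead_long_p, bead_long_n below 0.0015 m), for 0.2 s.
At the end, for the whole second after the job is handed in: all four beads within 1.5 mm of fully home; the sash at rest, flat on the bench and within 20 mm of where it lay; lathekin, glass cutter and pencil within 20 mm of where they lay (all of step 2 and linear speed of sash below 0.01 m/s and angle between sash's own z axis and vertical below 0.03 rad and height (world z) of sash below 0.006 m and distance of each of sash, lathekin, glass_cutter, pencil from where it was at the start of the episode below 0.02 m); the robot touches nothing.
It fails at once if a long bead is pressed in (less than 3.5 mm proud) before both short beads are home (value of joint any of bead_short_p, bead_short_n above 0.002 m and value of joint any of bead_long_p, bead_long_n below 0.0035 m).
It fails at once if a bead is pressed hard or pinched (more than 40 N) (contact force between the fingers and bead_short_p above 40 N or contact force between the fingers and bead_short_n above 40 N or contact force between the fingers and bead_long_p above 40 N or contact force between the fingers and bead_long_n above 40 N).
It fails at once if the glass is pressed (more than 5 N) (contact force between any of the fingers, the arm and pane above 5 N).
It fails at once if the sash is lifted or shoved more than 20 mm, or a bead pulled up out of its groove (value of joint any of bead_short_p, bead_short_n, bead_long_p, bead_long_n above 0.0125 m or height (world z) of sash above 0.012 m or distance of sash from where it was at the start of the episode above 0.02 m).
It fails at once if the lathekin, glass cutter or pencil is lifted or moved more than 20 mm (distance of any of lathekin, glass_cutter, pencil from where it was at the start of the episode above 0.02 m).
It also fails if it takes over 54 s, if anything falls off the work surface, if the arm or the gripper's body presses on something with over 40 N, if the wrist force passes 120 N, or if a joint passes its speed limit or range.

## Robot

A 6-joint arm with a two-finger parallel gripper is mounted at the origin on the work surface; the furniture and walls round the work are solid. World frame = base frame: x ahead of the robot, y to its left, z up, the work surface at z = 0. Lengths are in m, angles in degrees, forces in N, time in s.
With the tool pointing down it reaches from about 0.425 to 0.95 m from the base axis. Payload 3.5 kg.
Tool frame: the origin (TCP) lies midway between the tips of the shut fingers; the grasp point (between the pads) lies 19 mm behind it; z points along the fingers, y is the line along which they close (so a half turn about z gives the same grasp; the last joint's range is limited). The gripper opens to 85 mm and grips with 20 to 120 N. Pads are 22 mm wide; open, the fingers measure 114 mm over their backs; the gripper's body (76 mm by 85 mm) begins 54 mm behind the grasp point. The pads swing forward as they close: fully open they stand 13 mm farther back than shut.
Start: joints at [60.447, 16.404, 90.338, -0, 73.258, -8.594], TCP at [0.241, 0.63, 0.231] pointing down, gripper open.
Joint ranges: [-158.93, 158.93], [-51.34, 127.21], [12.03, 142.37], [-87.48, 267.48], [13.55, 161.25], [-162.69, 162.69]. Speed limits (degrees/s): [159.86, 159.86, 180, 180, 180, 180].

## Interface

Orientations are given as [roll, pitch, yaw] about the fixed x, y, z axes, in that order (R = Rz(yaw) Ry(pitch) Rx(roll)).
In Python, from plant import robot, cams, spotter gives the robot as it stands. Calls block until the motion is done:
- robot.move_to(position, orientation): joint-space move of the TCP to a pose.
- robot.servo_line(position, orientation=None, speed=0.15): straight line of the TCP; orientation=None keeps the orientation; speed is the mean speed in m/s.
- robot.move_joints(angles): joint-space move.
- robot.gripper_to(opening): finger opening in m; the grip force is fixed at half the most; returns when the fingers have stopped.
- robot.hold(seconds).
- robot.ik(position, orientation): joint angles nearest the present ones, or None.
- robot.sense(): the state.
- cams.read_camera(name): name is "scene" or "top" or "wrist"; returns a dict with "image" (420x560x3 uint8, red, green, blue), "z_map" (420x560 float32, m along the optical axis (not along the pixel's ray), 0 where there is no reading), "fov_y" (degrees; the focal length in pixels is half the picture's height over the tangent of half this angle, whatever the lens; pixels are square), "cx", "cy" (the principal point, pixels), "origin" and "rotation" of the camera in the world; the wrist camera has in their place "hand_eye" (4x4, takes a point from camera to tool coordinates, whose origin is the TCP and whose axes are the flange's). Camera axes: x right, y down, z forward; pixel columns grow to the right and rows downward; lengths in m; the calibration is good to about 2 mm. The wrist camera is an equidistant fisheye: a pixel r from the principal point sees the ray r / f radians off the axis. A picture is of the moment at which its call begins: read the wrist's pose just before it.
A pose or a line that the arm cannot do raises robot.PlanningError and nothing moves.
- robot.finish_job(): hands the job in; it is judged then, once.
Trained networks look in a picture, given as the dict that the camera call returned (one of the last four; its "shot" number tells which), for a name from the list of things; names that differ only in an ending like _2 or _b are one class to them, and where a whole thing is asked for, a point or a joint stands for the part that bears it (a point fixed in the world has none). Each returns a list of dicts, best first, with "conf" (0 to 1); they miss things now and then, are a little off and sometimes report something else, mostly with a low value. They report only what shows in the picture. A call takes as long as a camera call.
- spotter.spot_in(target, picture): "rect" ([left, top, right, bottom] in pixels, round what is visible of it).
The state is a dict: "clock": time; "qpos": joint angles; "joint_vel": joint speeds; "tau": joint torques, N m; "eef_pos": TCP position; "tcp_rot": TCP orientation; "ft_force": force on the tool from outside, world axes, zero at the start; "ft_torque": the same for the moment, N m; "gripper_width": finger opening in m; "grasp_force": force on a finger pad.
Only numpy, scipy, OpenCV 4.12 (cv2) and the standard library are available. Lean on these libraries where they do the work, as an engineer would, in place of code of your own. Each camera call takes 0.05 s, during which the arm holds its last target. There are 200 camera calls.

## Working session

There is one attempt and no reset: what is moved stays moved. The work goes in short steps, each a Python script; the robot and the scene stay as the last script left them, time stands still between calls to the robot, and variables do not carry over. Pictures are saved under pics/ and viewed, at most 10 in all, crops included, and the job is handed in when it is done.

```bash
ls; mkdir -p pics; cat > h.py <<'E'
import numpy as np, cv2
from plant import robot, cams, spotter
def world(c):
    z=c["z_map"]; f=z.shape[0]/2/np.tan(np.radians(c["fov_y"])/2)
    v,u=np.mgrid[:z.shape[0],:z.shape[1]]
    P=np.stack([(u-c["cx"])/f*z,(v-c["cy"])/f*z,z],-1)
    return P@np.array(c["rotation"]).T+np.array(c["origin"])
E
python3 - <<'E'
from h import *
for n in ("top","scene"):
    c=cams.read_camera(n); cv2.imwrite(f"pics/{n}.png",c["image"][...,::-1]); np.save(f"{n}.npy",world(c)); np.save(f"{n}_img.npy",c["image"])
    print(n,c["origin"],c["fov_y"],c["z_map"].min(),c["z_map"].max())
    for t in ("sash","pane","bead_short_p_top","bead_long_p_top"):
        print(t,[(np.round(d["rect"]),round(d["conf"],2)) for d in spotter.spot_in(t,c)])
s=robot.sense();print(s["clock"],s["tcp_rot"],s["gripper_width"])
E
```

```text
pics
plant.pyTraceback (most recent call last):
  File "<stdin>", line 3, in <module>
  File "h.py", line 7, in world
    return P@np.array(c["rotation"]).T+np.array(c["origin"])
           ~~~~~~~~~~~~~~~~~~~~~~~~~~~^~~~~~~~~~~~~~~~~~~~~~
ValueError: operands could not be broadcast together with shapes (420,560) (3,)
```

```bash
sed -i 's/    return P@.*/    return P@R(c["rotation"]).as_matrix().T+np.array(c["origin"])/; 2a from scipy.spatial.transform import Rotation\nR=lambda e: Rotation.from_euler("xyz",e,degrees=True)' h.py
python3 - <<'E'
from h import *
for n in ("top","scene"):
    c=cams.read_camera(n); cv2.imwrite(f"pics/{n}.png",c["image"][...,::-1]); print(n,c["origin"],c["rotation"],c["fov_y"]);np.save(f"{n}.npy",world(c)); np.save(f"{n}_img.npy",c["image"])
    W=world(c); print(np.round(W[::100,::100],3).tolist())
    for t in ("sash","pane","bead_short_p_top","bead_long_p_top"):
        print(t,[(np.round(d["rect"]),round(d["conf"],2)) for d in spotter.spot_in(t,c)])
s=robot.sense();print(s["clock"],s["tcp_rot"],s["gripper_width"])
E
```

```text
top [ 0.31242802 -0.02747255  1.08545499] [-167.20145447    0.22055982  -89.73083823] 44.39226624348052
[[[1.358, 0.869, -0.384], [1.332, 0.529, -0.346], [1.441, 0.239, -0.499], [0.872, -0.068, 0.3], [0.872, -0.24, 0.302], [1.597, -0.912, -0.715]], [[0.827, 0.604, -0.002], [0.827, 0.375, -0.001], [0.828, 0.146, -0.002], [0.776, -0.076, 0.109], [0.733, -0.257, 0.201], [0.83, -0.537, -0.001]], [[0.558, 0.504, 0.127], [0.591, 0.355, 0.002], [0.587, 0.135, 0.019], [0.592, -0.08, 0.002], [0.594, -0.298, 0.0], [0.594, -0.514, 0.002]], [[0.377, 0.563, -0.03], [0.377, 0.343, -0.013], [0.377, 0.13, -0.001], [0.378, -0.079, -0.002], [0.379, -0.288, -0.003], [0.38, -0.496, -0.003]], [[0.179, 0.516, 0.014], [0.178, 0.322, 0.001], [0.179, 0.123, -0.001], [0.18, -0.077, 0.0], [0.184, -0.273, 0.019], [0.19, -0.449, 0.068]]]
sash [(array([117., 137., 294., 285.]), 0.83), (array([178., 155., 266., 198.]), 0.63), (array([137., 150., 176., 221.]), 0.57)]
pane [(array([146., 168., 262., 254.]), 0.73)]
bead_short_p_top [(array([133., 151., 176., 226.]), 0.63)]
bead_long_p_top [(array([179., 155., 266., 1
[... 532 characters left out ...]
, [0.734, -0.223, 0.162], [0.77, -0.372, 0.303]], [[0.006, -0.06, 0.095], [0.15, -0.076, 0.0], [0.329, -0.166, 0.003], [0.508, -0.254, 0.001], [0.689, -0.343, 0.0], [0.87, -0.432, 0.001]], [[-0.042, -0.195, 0.01], [0.111, -0.274, 0.018], [0.262, -0.36, 0.053], [0.417, -0.421, 0.002], [0.573, -0.497, -0.002], [0.729, -0.575, 0.0]]]
sash [(array([196., 118., 302., 221.]), 0.64)]
pane [(array([221., 135., 276., 193.]), 0.72), (array([216., 121., 277., 132.]), 0.72)]
bead_short_p_top [(array([212., 120., 278., 135.]), 0.78), (array([310., 150., 322., 200.]), 0.26)]
bead_long_p_top [(array([270., 125., 288., 187.]), 0.94)]
0.55 [-1.79998835e+02 -1.30065765e-03  1.59038023e+02] 0.08563258281608993
```

View pics/top.png

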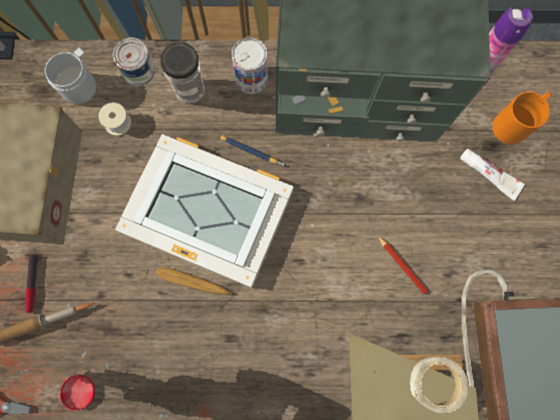

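View pics/scene.png

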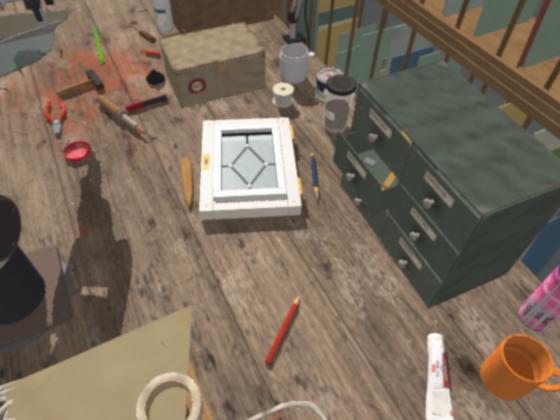

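```bash
python3 - <<'E'
from h import *
for n,(l,t,r,b) in (("top",(105,128,302,294)),("scene",(190,108,310,226))):
    W=np.load(n+".npy")[t:b,l:r]; I=np.load(n+"_img.npy")[t:b,l:r].astype(int)
    m=((W[...,2]>.024)&(W[...,2]<.055)&(I.min(-1)>110)).astype(np.uint8)
    k,lab,st,_=cv2.connectedComponentsWithStats(m); m=lab==1+st[1:,4].argmax()
    p=W[m][:,:2].astype(np.float32)*1000
    (c,s,a)=cv2.minAreaRect(p); print(n,np.round(c,1),np.round(s,1),round(a,1),m.sum())
    a=np.radians(a-90 if s[0]>s[1] else a); q=(W[m]-[c[0]/1e3,c[1]/1e3,0])
    X=q[:,0]*np.cos(a)+q[:,1]*np.sin(a); Y=-q[:,0]*np.sin(a)+q[:,1]*np.cos(a); print("yaw",np.degrees(a))
    for nm,s_ in (("sp",(abs(X)<60)&(abs(Y-.116)<.006)),("sn",(abs(X)<60)&(abs(Y+.116)<.006)),("lp",(abs(Y)<80)&(abs(X-.076)<.006)),("ln",(abs(Y)<80)&(abs(X+.076)<.006)),("rail",(abs(Y)>.132)&(abs(Y)<.15))):
        print(nm,s_.sum(),np.round(np.percentile(q[s_,2],[20,50,80]),4))
W=np.load("top.npy"); m=W[...,2]>.15; g=m[:150,270:]; print("cabinet x min", np.percentile(W[:150,270:][g][:,0],1), W[:150,270:][g][:,1].max())
m=(W[:150,270:500,2]>.05); print("drawer min x",np.percentile(W[:150,270:500][m][:,0],[.2,1]))
E
```

```text
top [567.3 121.6] [310.9 231.5] 67.8 9196
yaw -22.238670349121094
sp 595 [0.035  0.041  0.0434]
sn 632 [0.0351 0.0441 0.046 ]
lp 768 [0.0395 0.0428 0.0448]
ln 844 [0.0394 0.0434 0.0451]
rail 1825 [0.0324 0.0341 0.0358]
scene [567.  123.2] [315.9 233.5] 67.6 5651
yaw -22.408920288085938
sp 318 [0.0352 0.0437 0.0455]
sn 418 [0.037  0.0461 0.0475]
lp 449 [0.0386 0.0453 0.0468]
ln 488 [0.039  0.0458 0.0473]
rail 980 [0.0351 0.0365 0.0378]
cabinet x min 0.7013508722136883 -0.02703295068761493
drawer min x [0.31242802 0.70095402]
```

```bash
cat >> h.py <<'E'
YAW=-22.3; C=np.array([.567,.122]); O=[180,0,180+YAW]
def above(x,y,z=.075):
    p=C+R([0,0,YAW]).as_matrix()[:2,:2]@[x,y]; return [*p,z]
def press(x,y):
    p=above(x,y); robot.move_to(p,O); f0=robot.sense()["ft_force"][2]
    robot.servo_line([p[0],p[1],.050],O,.06); z=.050; log=[]
    while z>.0335:
        z-=.001 if z>.040 else .0004
        robot.servo_line([p[0],p[1],z],O,.015); s=robot.sense(); f=s["ft_force"][2]-f0
        log.append((round(z*1e3,1),round(s["eef_pos"][2]*1e3,2),round(float(f),1)))
        if f>15 or (f>9 and z<.0362): break
    robot.servo_line(p,O,.08); print(log,robot.sense()["clock"])
E
python3 - <<'E'
from h import *
robot.gripper_to(0.0); robot.move_to(above(0,.116,.12),O); print(robot.sense()["clock"])
press(0,.116)
E
```

```text
3.325
[(49.0, np.float64(49.33), 0.9), (48.0, np.float64(48.03), -0.4), (47.0, np.float64(46.89), -0.7), (46.0, np.float64(45.89), 0.5), (45.0, np.float64(44.88), 0.5), (44.0, np.float64(43.91), 0.4), (43.0, np.float64(42.85), -0.1), (42.0, np.float64(42.09), 0.6), (41.0, np.float64(41.6), 4.1), (40.0, np.float64(40.36), 4.8), (39.6, np.float64(39.74), 4.7), (39.2, np.float64(39.24), 3.9), (38.8, np.float64(38.81), 3.7), (38.4, np.float64(38.43), 4.1), (38.0, np.float64(38.04), 4.4), (37.6, np.float64(37.68), 3.9), (37.2, np.float64(37.25), 4.7), (36.8, np.float64(36.84), 4.9), (36.4, np.float64(36.44), 4.1), (36.0, np.float64(36.1), 4.3), (35.6, np.float64(36.1), 6.3), (35.2, np.float64(36.07), 8.2), (34.8, np.float64(36.06), 9.3)] 10.5917
```

```bash
python3 - <<'E'
from h import *
press(0,-.116)
robot.move_to(above(0,0,.09),O)
E
```

```text
[(49.0, np.float64(49.3), -0.1), (48.0, np.float64(48.08), -0.2), (47.0, np.float64(46.92), 0.4), (46.0, np.float64(45.89), 0.0), (45.0, np.float64(44.89), -0.3), (44.0, np.float64(44.27), 1.6), (43.0, np.float64(43.3), 4.6), (42.0, np.float64(42.11), 4.2), (41.0, np.float64(41.0), 4.5), (40.0, np.float64(39.95), 3.0), (39.6, np.float64(39.63), 3.7), (39.2, np.float64(39.23), 4.2), (38.8, np.float64(38.82), 4.8), (38.4, np.float64(38.38), 3.6), (38.0, np.float64(38.02), 4.0), (37.6, np.float64(37.6), 3.7), (37.2, np.float64(37.21), 4.3), (36.8, np.float64(36.81), 3.1), (36.4, np.float64(36.39), 4.4), (36.0, np.float64(36.06), 4.8), (35.6, np.float64(36.02), 7.2), (35.2, np.float64(36.01), 9.7)] 18.2333
```

Both short beads bottomed at 36.0 mm; now the long ones.

```bash
python3 - <<'E'
from h import *
press(.076,0); robot.move_to(above(0,0,.09),O); press(-.076,0)
robot.servo_line(above(-.076,0,.2),O,.15); robot.move_joints([60.447, 16.404, 90.338, 0, 73.258, -8.594])
c=cams.read_camera("top"); cv2.imwrite("pics/end.png",c["image"][...,::-1]); W=world(c)
q=W-[*C,0]; L=q[...,:2]@R([0,0,YAW]).as_matrix()[:2,:2]; X,Y=L[...,0],L[...,1]
for nm,s_ in (("sp",(abs(X)<.06)&(abs(Y-.116)<.006)),("sn",(abs(X)<.06)&(abs(Y+.116)<.006)),("lp",(abs(Y)<.08)&(abs(X-.076)<.006)),("ln",(abs(Y)<.08)&(abs(X+.076)<.006)),("rail",(abs(X)<.1)&(abs(Y)>.132)&(abs(Y)<.15))):
    print(nm,np.round(np.percentile(q[s_][:,2],[20,50,80]),4))
print(robot.sense()["clock"])
E
```

```text
[(49.0, np.float64(49.39), 0.2), (48.0, np.float64(47.99), 0.2), (47.0, np.float64(46.87), 0.9), (46.0, np.float64(45.88), 0.3), (45.0, np.float64(44.91), -0.0), (44.0, np.float64(43.92), 1.1), (43.0, np.float64(43.29), 2.8), (42.0, np.float64(42.57), 4.2), (41.0, np.float64(41.31), 5.1), (40.0, np.float64(40.12), 4.3), (39.6, np.float64(39.69), 4.9), (39.2, np.float64(39.26), 4.3), (38.8, np.float64(38.85), 4.0), (38.4, np.float64(38.45), 3.8), (38.0, np.float64(38.05), 4.2), (37.6, np.float64(37.65), 4.9), (37.2, np.float64(37.23), 4.2), (36.8, np.float64(36.86), 3.9), (36.4, np.float64(36.45), 4.6), (36.0, np.float64(36.13), 4.4), (35.6, np.float64(36.1), 6.6), (35.2, np.float64(36.05), 8.9), (34.8, np.float64(36.03), 8.6), (34.4, np.float64(36.02), 11.8)] 26.4083
[(49.0, np.float64(49.32), -1.6), (48.0, np.float64(48.04), -1.1), (47.0, np.float64(46.94), -0.6), (46.0, np.float64(45.88), -0.4), (45.0, np.float64(44.91), -0.7), (44.0, np.float64(43.98), -0.8), (43.0, np.float64(43.33), 3.2), (42.0, np.float64(42.15), 4.6), (41.0, np.float64(41.01), 3.5), (40.0, np.float64(39.92), 3.2), (39.6, np.float64(39.58), 3.2), (39.2, np.float64(39.22), 3.5), (38.8, np.float64(38.82), 4.3), (38.4, np.float64(38.38), 3.4), (38.0, np.float64(37.98), 3.2), (37.6, np.float64(37.59), 3.2), (37.2, np.float64(37.2), 3.3), (36.8, np.float64(36.77), 3.7), (36.4, np.float64(36.4), 3.3), (36.0, np.float64(36.03), 4.5), (35.6, np.float64(36.01), 6.7), (35.2, np.float64(36.01), 9.7)] 33.9417
sp [0.0348 0.0362 0.0378]
sn [0.0344 0.0361 0.0377]
lp [0.0345 0.036  0.0376]
ln [0.0344 0.0358 0.0376]
rail [0.0324 0.0341 0.0358]
36.9417
```

View pics/end.png

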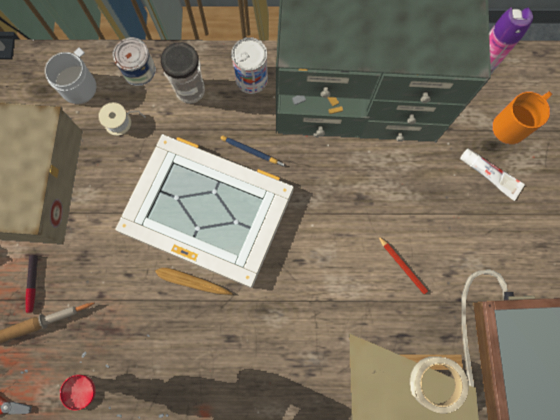

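The picture shows the sash still with its corners at (163,137) and (252,285), all four beads down at 36 mm, and the tools unmoved.

```bash
python3 -c "
from h import *
print(robot.finish_job())"
```

```text
the job is handed in; nothing more can be done
None
```

All four beads are fully home (tops at about 36 mm), the two short ones pressed before the two long ones at under 12 N measured; the sash and tools show no movement, and the job was handed in at about 37 s, though no verdict came back.

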